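# Find the centrifuge lid that binds and put it out of service

## Task

One of these three centrifuges has a lid hinge that binds part of the way up. Swing each lid up gently by its handle and feel it: leave the two sound lids standing fully open to air, but when one stiffens do not force it any further; bring it back down fully shut and stand the red out-of-service sign upright on top of it. Leave the bottle, dish and slide box where they are.

Things in the scene. Friction and masses are not known exactly. Their poses are not given: they have to be found in the camera images.
- centrifuge_a: cream personal microcentrifuge fixed to the bench, 150 wide (y) x 185 deep (x), case top 79 mm above the bench, front towards -x; a low sloped control panel, up to 45 mm high, reaches to 127 mm ahead of the origin. Origin: underside centre, at bench height. All three look alike.
- lid_a (a joint): angle of the flat grey lid of centrifuge_a, rad: 0 shut, grows as its front edge swings up, 1.45 at the open stop. Hinged at the rear along y. A sound hinge stays where it is left and takes 1 to 4 N at the handle to raise, much the same all the way; a binding one begins so, but from about 0.4 rad up hardens springily by about 9 N per further 0.1 rad.
- leaf_a (a joint): flex of the thin steel hinge leaf that carries lid_a at the rear of the case, rad: 0 at rest, about 0.0036 per newton at the handle beyond the lid's weight; springs back, but is spoilt if forced past 0.065 (about 19 N at the handle).
- handle_a (a point): middle of the black handle bar of lid_a: a round bar 12 mm thick and 92 mm long, along the centrifuge's y, on two arms (8 mm wide, inner faces 76 mm apart) in the plane of the lid, 39 mm ahead of the lid's front edge. Shut, it is 91 mm above the bench with free space under, ahead of and (33 mm) behind it. The point turns with the lid; its y axis is the bar.
- hinge_a (a point): point on the hinge axis of lid_a, on the lid's centre line, 86 mm above the bench, 214 mm behind and 5 mm below the handle bar (lid shut); y is the hinge axis; turns with the lid.
- lidtop_a (a point): centre of the flat top face of lid_a (163 deep x 150 wide, 18 mm thick; its middle is 88 mm ahead of the hinge, 102 mm above the bench when shut); z is its outward normal; turns with the lid.
- centrifuge_b: cream personal microcentrifuge fixed to the bench, 150 wide (y) x 185 deep (x), case top 79 mm above the bench, front towards -x; a low sloped control panel, up to 45 mm high, reaches to 127 mm ahead of the origin. Origin: underside centre, at bench height. All three look alike.
- lid_b (a joint): angle of the flat grey lid of centrifuge_b, rad: 0 shut, grows as its front edge swings up, 1.45 at the open stop. Hinged at the rear along y. A sound hinge stays where it is left and takes 1 to 4 N at the handle to raise, much the same all the way; a binding one begins so, but from about 0.4 rad up hardens springily by about 9 N per further 0.1 rad.
- leaf_b (a joint): flex of the thin steel hinge leaf that carries lid_b at the rear of the case, rad: 0 at rest, about 0.0036 per newton at the handle beyond the lid's weight; springs back, but is spoilt if forced past 0.065 (about 19 N at the handle).
- handle_b (a point): middle of the black handle bar of lid_b: a round bar 12 mm thick and 92 mm long, along the centrifuge's y, on two arms (8 mm wide, inner faces 76 mm apart) in the plane of the lid, 39 mm ahead of the lid's front edge. Shut, it is 91 mm above the bench with free space under, ahead of and (33 mm) behind it. The point turns with the lid; its y axis is the bar.
- hinge_b (a point): point on the hinge axis of lid_b, on the lid's centre line, 86 mm above the bench, 214 mm behind and 5 mm below the handle bar (lid shut); y is the hinge axis; turns with the lid.
- lidtop_b (a point): centre of the flat top face of lid_b (163 deep x 150 wide, 18 mm thick; its middle is 88 mm ahead of the hinge, 102 mm above the bench when shut); z is its outward normal; turns with the lid.
- centrifuge_c: cream personal microcentrifuge fixed to the bench, 150 wide (y) x 185 deep (x), case top 79 mm above the bench, front towards -x; a low sloped control panel, up to 45 mm high, reaches to 127 mm ahead of the origin. Origin: underside centre, at bench height. All three look alike.
- lid_c (a joint): angle of the flat grey lid of centrifuge_c, rad: 0 shut, grows as its front edge swings up, 1.45 at the open stop. Hinged at the rear along y. A sound hinge stays where it is left and takes 1 to 4 N at the handle to raise, much the same all the way; a binding one begins so, but from about 0.4 rad up hardens springily by about 9 N per further 0.1 rad.
- leaf_c (a joint): flex of the thin steel hinge leaf that carries lid_c at the rear of the case, rad: 0 at rest, about 0.0036 per newton at the handle beyond the lid's weight; springs back, but is spoilt if forced past 0.065 (about 19 N at the handle).
- handle_c (a point): middle of the black handle bar of lid_c: a round bar 12 mm thick and 92 mm long, along the centrifuge's y, on two arms (8 mm wide, inner faces 76 mm apart) in the plane of the lid, 39 mm ahead of the lid's front edge. Shut, it is 91 mm above the bench with free space under, ahead of and (33 mm) behind it. The point turns with the lid; its y axis is the bar.
- hinge_c (a point): point on the hinge axis of lid_c, on the lid's centre line, 86 mm above the bench, 214 mm behind and 5 mm below the handle bar (lid shut); y is the hinge axis; turns with the lid.
- lidtop_c (a point): centre of the flat top face of lid_c (163 deep x 150 wide, 18 mm thick; its middle is 88 mm ahead of the hinge, 102 mm above the bench when shut); z is its outward normal; turns with the lid.
- sign: red out-of-service desk sign with a white bar, loose, 120 g, of inverted-T form: an upright plate 8 mm thick (x), 75 mm wide (y), with its top 84 mm above the underside, in the middle of a flat foot 60 (x) x 75 (y) x 8 mm. Origin: underside centre; z up.
- bottle: brown glass reagent bottle, 64 mm diameter, 130 mm high, loose; stays where it is. Origin: underside centre.
- dish: reddish covered culture dish, 92 mm diameter, 16 mm high, loose; stays where it is. Origin: underside centre.
- slide_box: blue plastic slide box, 98 x 83 x 35 mm, loose; stays where it is. Origin: underside centre.
Things that resemble listed ones, but are neither listed nor needed, are in the scene too. Several things have the shape of the sign; the one meant has the colours described above.

How it is judged:
By the outcome, as a careful person would: the job done as asked, in the order asked, and still so for the second after the job is handed in, with the robot touching nothing.
It also fails if it takes over 72 s, if anything falls off the work surface, if the arm or the gripper's body presses on something with over 40 N, if the wrist force passes 120 N, or if a joint passes its speed limit or range.

## Robot

A 6-joint arm with a two-finger parallel gripper is mounted at the origin on the work surface. World frame = base frame: x ahead of the robot, y to its left, z up, the work surface at z = 0. Lengths are in m, angles in rad, forces in N, time in s.
With the tool pointing down it reaches from about 0.2 to 0.875 m from the base axis. Payload 3.4 kg.
Tool frame: the origin (TCP) lies between the finger pads; the fingertips stand 22 mm ahead of it and the grasp point (between the pads) lies 3 mm ahead of it (arm.finger_overhang is the distance from the TCP to the fingertips, in m); z points along the fingers, y is the line along which they close (so a half turn about z gives the same grasp; the last joint's range is limited). The gripper opens to 94 mm and grips with 3 to 60 N. Pads are 16 mm wide; open, the fingers measure 119 mm over their backs; the gripper's body (75 mm by 177 mm) begins 78 mm behind the grasp point.
Start: joints at [-1.425, 0.276, 1.505, -0, 1.361, -0.121], TCP at [0.152, -0.555, 0.227] pointing down, gripper open.
Joint ranges: [-2.89, 2.89], [-0.75, 2.08], [0.22, 2.7], [-1.18, 4.32], [0.11, 2.71], [-2.7, 2.7]. Speed limits (rad/s): [2.57, 2.57, 3.14, 3.14, 3.14, 3.14].

## Interface

Orientations are given as [roll, pitch, yaw] about the fixed x, y, z axes, in that order (R = Rz(yaw) Ry(pitch) Rx(roll)).
In Python, from bench import monitor, capture, calibration, order, arm gives the robot as it stands.
- The arm moves only by the tool move_arm, never from a script. Its argument "targets" is a list of rows, each an object of numbers: "dx", "dy", "dz": the shift along the tool's x, y, z as a fraction of full scale; "rx", "ry", "rz": the turn, a rotation vector about the tool's x, y, z as a fraction of full scale; "claw": the gripper's target within -1 to 1 (fully open at 1, half-way at 0, shut at -1). In form: [{"dx": .., "dy": .., "dz": .., "rx": .., "ry": .., "rz": .., "claw": ..}, ...]. A call has 1 to 20 rows; each row shifts and turns the commanded pose from where the row before left it, along the tool's axes as they then stand; what a row does not reach is not made up. Full scale, the value 1, is 0.2 m for a shift and 2 pi rad for a turn. A row lasts 1/8 s, in which the tool goes at most 62.5 mm and 10.7 degrees, less where a joint would pass 70% of its speed; a pose out of reach is approached as far as the arm can. A call with a number of a shift or a turn outside -1 to 1 is refused whole. A call with a gripper value outside its range is refused whole. The fingers move at their own pace and stop on an object; "squeeze" is the grip in N (left out, the last holds). Time passes only in rows, so rows that do not move let the fingers close. It gives the time, the measured TCP pose, the force, the opening and the grip force at its end, in the units of the state.
- monitor.state(): the state, without advancing time (a new reading comes with each control period).
- capture(name): name is "side" or "top"; returns the picture (480x640x3 uint8, red, green, blue); there is no depth.
- calibration(name): a dict with "fovy" (degrees; the focal length in pixels is half the picture's height over the tangent of half this angle, whatever the lens; pixels are square), "cx", "cy" (the principal point, pixels), "cam_to_world" (4x4, takes a point from camera to world coordinates). Camera axes: x right, y down, z forward; pixel columns grow to the right and rows downward; lengths in m; the calibration is good to about 2 mm. A picture is of the moment at which its call begins. calibration takes no time and is no camera call.
- order.hand_in(): hands the job in; it is judged then, once.
The state is a dict: "time": time; "joint_positions": joint angles; "joint_vel": joint speeds; "joint_efforts": joint torques, N m; "tcp_pos": TCP position; "tool_rot": TCP orientation; "contact_force": force on the tool from outside, world axes, zero at the start; "wrist_torque": the same for the moment, N m; "width": finger opening in m; "grip_force": force on a finger pad.
Only numpy, scipy, OpenCV 4.12 (cv2) and the standard library are available. Lean on these libraries where they do the work, as an engineer would, in place of code of your own. Each camera call takes 0.05 s, during which the arm holds its last target. There are 200 camera calls.

## Working session

There is one attempt and no reset: what is moved stays moved. The work goes in short steps, Python scripts to look and compute and a tool call to move; the robot and the scene stay as the last step left them, time stands still between calls to the robot, and variables do not carry over. Pictures are saved under pics/ and viewed, at most 10 in all, crops included, and the job is handed in when it is done.

Besides the shell and the picture viewer there is one more tool, called as name([rows], argument=value, ...), one row to a line, values as JSON. move_arm: Moves the arm, as the interface text tells. Shift numbers are shares of 0.2 m and turn numbers shares of 2 pi rad, none past 1 either way. Its arguments: {"type":"object","properties":{"targets":{"type":"array"},"squeeze":{"type":"number"}},"required":["targets"]}

```bash
mkdir -p pics; ls
python3 - <<'E'
from bench import monitor,capture,calibration,arm
import cv2,numpy as np
print(monitor.state()); print([a for a in dir(arm) if a[0]!='_'])
for n in("side","top"):
    cv2.imwrite(f"pics/{n}0.png",capture(n)[:,:,::-1]); print(n,calibration(n))
E
```

```text
pics
{'time': 0.0, 'joint_positions': array([-1.42498737e+00,  2.76585571e-01,  1.50610230e+00,  1.27919737e-05,
        1.36069819e+00, -1.20967863e-01]), 'joint_vel': array([-0.00171183,  0.00231378, -0.00103392, -0.00068002, -0.00158917,
        0.00062282]), 'joint_efforts': array([-2.67495016e-04, -4.04585731e+01, -2.37232769e+01,  7.03971740e-02,
        3.44339199e-02, -1.28503771e-04]), 'tcp_pos': array([ 0.15152466, -0.55413725,  0.22662237]), 'tool_rot': array([-3.13981386e+00, -2.28830374e-04,  2.66773941e-01]), 'contact_force': array([ 0.43180693, -1.02269065, -0.61540836]), 'wrist_torque': array([-0.02955654,  0.0078632 , -0.01758037]), 'grip_force': 0.0, 'width': 0.09419275138578533}
['Unreachable', 'finger_overhang']
side {'fovy': 55.6718081375518, 'cx': 316.2525266589557, 'cy': 237.61464342763276, 'cam_to_world': array([[-0.7727401 , -0.49299307,  0.39978816,  0.08906936],
       [-0.63466834,  0.59190793, -0.49683106,  0.56126191],
       [ 0.00829649, -0.63765417, -0.77027809,  0.93346551],
       [ 0.        ,  0.        ,  0.        ,  1.        ]])}
top {'fovy': 50.4097530506146, 'cx': 317.64936901805754, 'cy': 235.74612430149799, 'cam_to_world': array([[ 0.00640348, -0.99805766,  0.0619669 ,  0.46641157],
       [-0.99961687, -0.00472015,  0.02727343, -0.02137576],
       [-0.02692797, -0.06211781, -0.9977055 ,  1.27049784],
       [ 0.        ,  0.        ,  0.        ,  1.        ]])}
```

View pics/side0.png

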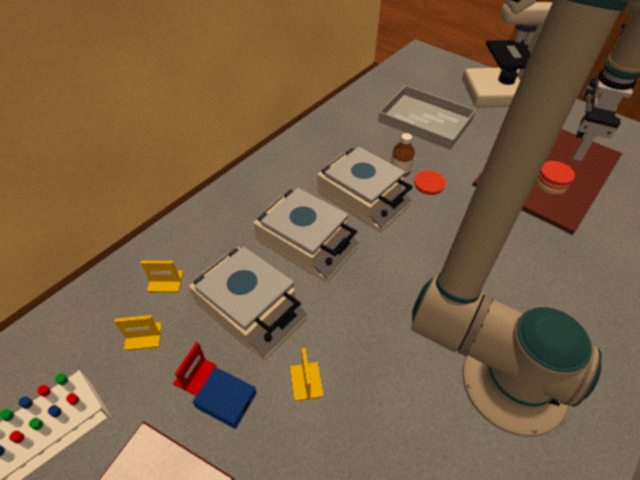

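View pics/top0.png

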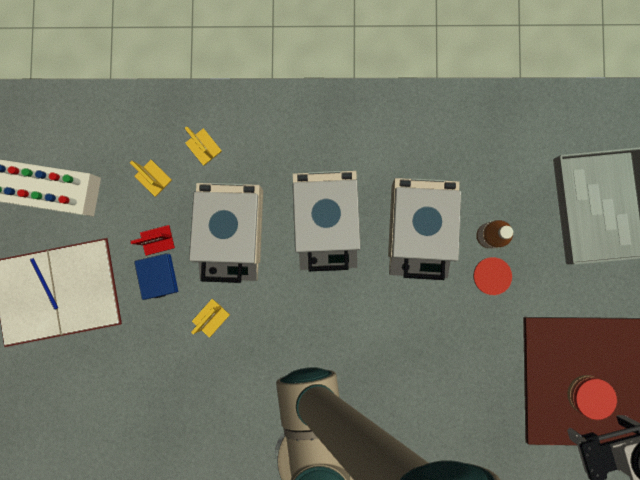

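Top view: the centrifuges are at about (225,230), (326,220) and (426,228), with their handles at the bottom edge. Possible signs are red (153,240) and yellow (203,145), (151,177), (210,318). I choose the red one and check it in a crop.

Run:
```python
import cv2
im=cv2.imread("pics/top0.png")
a=cv2.resize(im[165:295,125:285],None,fx=4.6,fy=4.6,interpolation=cv2.INTER_CUBIC)[:, :736]
cv2.imwrite("pics/c1.png",a)
b=cv2.resize(im[165:290,285:475],None,fx=4.2,fy=4.2,interpolation=cv2.INTER_CUBIC)
cv2.imwrite("pics/c2.png",b)
```

```text
(no output)
```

View pics/c1.png

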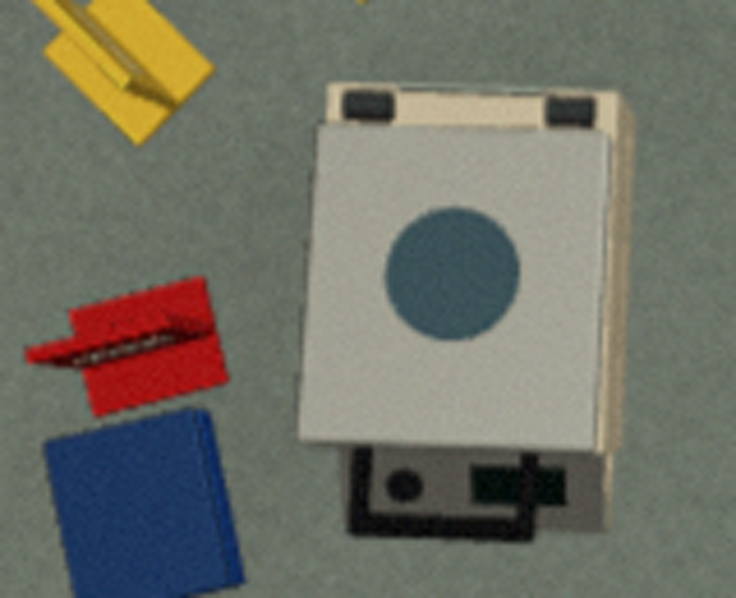

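View pics/c2.png

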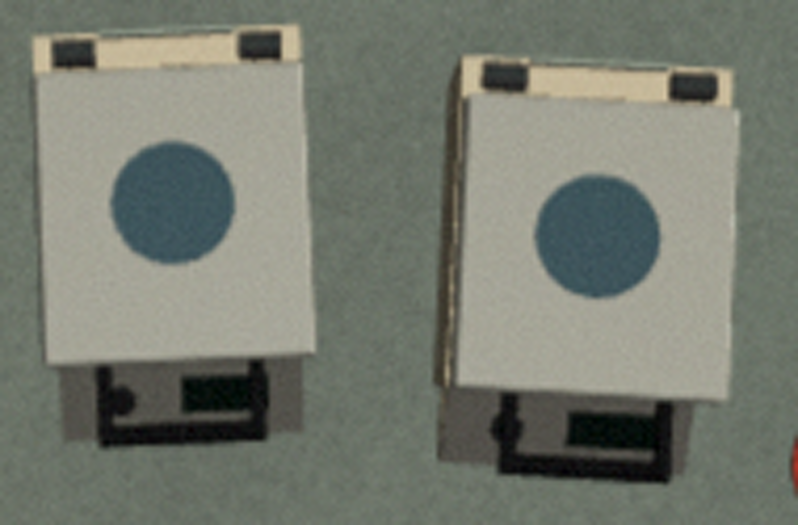

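The red T with the white bar at top (153,240) is the sign, right beside the slide box. The three handle bars show clearly in the crops.

```bash
cat > h.py <<'E'
import numpy as np
from bench import monitor,calibration
from scipy.spatial.transform import Rotation as Ro
def p2w(n,u,v,z):
    c=calibration(n);f=240/np.tan(np.radians(c["fovy"]/2));M=np.array(c["cam_to_world"])
    d=M[:3,:3]@[(u-c["cx"])/f,(v-c["cy"])/f,1];o=M[:3,3];return o+d*(z-o[2])/d[2]
def st():
    s=monitor.state();print("t",round(s["time"],2),"tcp",s["tcp_pos"].round(4),"rot",s["tool_rot"].round(3),"F",s["contact_force"].round(1),"w",round(s["width"],4),"g",round(s["grip_force"],1));return s
E
python3 - <<'E'
from h import *
c1=lambda p:(p[0]/4.6+125-.39,p[1]/4.6+165-.39)
c2=lambda p:(p[0]/4.2+285-.38,p[1]/4.2+165-.38)
for n,c,L,b in(("L",c1,[(317,125),(608,131),(597,450),(299,440)],(442,527)),("M",c2,[(37,72),(300,62),(314,352),(47,363)],(183,433)),("R",c2,[(468,96),(739,108),(729,400),(457,386)],(586,467))):
    P=np.array([p2w("top",*c(p),.102) for p in L]);B=p2w("top",*c(b),.095)
    ctr=P.mean(0);fw=(P[0]+P[1]-P[2]-P[3])/2;sd=(P[0]+P[3]-P[1]-P[2])/2
    y=np.arctan2(fw[1],fw[0]);y2=np.arctan2(-sd[0],sd[1]);h=ctr[:2]+(.088-.214)*np.array([np.cos((y+y2)/2),np.sin((y+y2)/2)])
    print(n,"lidc",ctr.round(4),"size",np.linalg.norm(fw).round(3),np.linalg.norm(sd).round(3),"yaw",y.round(3),y2.round(3),"bar pix",B.round(4),"bar from lid",h.round(4))
P=np.array([p2w("top",*c1(p),.008) for p in[(70,311),(205,277),(228,381),(95,416)]])
sd=(P[0]+P[3]-P[1]-P[2])/2;fw=(P[0]+P[1]-P[2]-P[3])/2
print("sign",P.mean(0),np.linalg.norm(fw),np.linalg.norm(sd),np.arctan2(fw[1],fw[0]),np.arctan2(-sd[0],sd[1]))
st()
E
```

```text
L lidc [0.5588 0.2283 0.102 ] size 0.16 0.149 yaw -0.028 -0.023 bar pix [0.4378 0.2342 0.095 ] bar from lid [0.4328 0.2315]
M lidc [ 0.5869 -0.0086  0.102 ] size 0.16 0.145 yaw 0.046 0.043 bar pix [ 0.4659 -0.014   0.095 ] bar from lid [ 0.461  -0.0143]
R lidc [ 0.5685 -0.2394  0.102 ] size 0.159 0.147 yaw -0.043 -0.044 bar pix [ 0.4488 -0.2334  0.095 ] bar from lid [ 0.4426 -0.234 ]
sign [0.53259979 0.41483867 0.008     ] 0.058698543598341986 0.07550136790303424 0.2523756665834336 0.25642923440186627
t 0.1 tcp [ 0.1515 -0.5542  0.2267] rot [-3.14  -0.     0.267] F [ 0.4 -0.1 -1.5] w 0.094 g 0.0
```

move_arm([
  {"rz": -0.0251,"claw": -0.23},
  {"rz": -0.0251},
  {"rz": -0.0251},
  {"rz": -0.0251},
  {"rz": -0.0251},
  {"rz": -0.0251},
  {"rz": -0.0251},
  {"rz": -0.0251},
  {"dx": 0.1666,"dy": 0.14},
  {"dx": 0.1666,"dy": 0.14},
  {"dx": 0.1666,"dy": 0.14},
  {"dx": 0.1666,"dy": 0.14},
  {"dx": 0.1666,"dy": 0.14},
  {"dx": 0.1666,"dy": 0.14},
  {"dx": 0.1666,"dy": 0.14},
  {"dx": 0.1666,"dy": 0.14},
  {"dx": 0.1666,"dy": 0.14},
  {"dx": 0.1666,"dy": 0.14},
])

```text
invalid input
```

Run:
```python
from h import *
from bench import capture
import cv2
s=st();R=Ro.from_euler("xyz",s["tool_rot"]).as_matrix()
print(R.T@(np.array([.446,-.2335,.094])-s["tcp_pos"])/.2)
a=capture("side")[:,:,::-1];cv2.imwrite("pics/s1.png",cv2.resize(a[90:290,250:500],None,fx=3,fy=3))
```

```text
t 0.1 tcp [ 0.1515 -0.5542  0.2267] rot [-3.14  -0.     0.267] F [ 0.4 -0.1 -1.5] w 0.094 g 0.0
[ 1.84283757 -1.1576097   0.6657232 ]
```

View pics/s1.png

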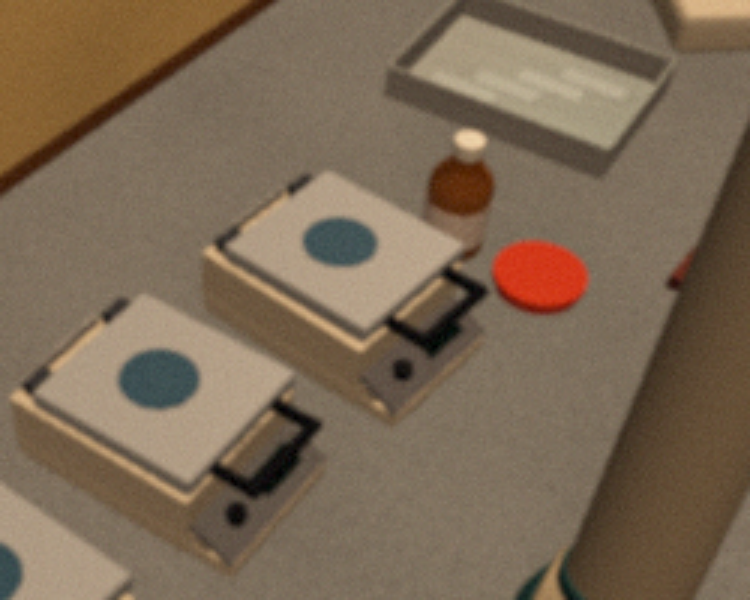

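The move was refused, so the picture only shows the unmoved scene. Rows probably need every key filled in.

move_arm([
  {"dx": 0,"dy": 0,"dz": 0,"rx": 0,"ry": 0,"rz": -0.0251,"claw": -0.23},
  {"dx": 0,"dy": 0,"dz": 0,"rx": 0,"ry": 0,"rz": -0.0251,"claw": -0.23},
  {"dx": 0,"dy": 0,"dz": 0,"rx": 0,"ry": 0,"rz": -0.0251,"claw": -0.23},
  {"dx": 0,"dy": 0,"dz": 0,"rx": 0,"ry": 0,"rz": -0.0251,"claw": -0.23},
  {"dx": 0,"dy": 0,"dz": 0,"rx": 0,"ry": 0,"rz": -0.0251,"claw": -0.23},
  {"dx": 0,"dy": 0,"dz": 0,"rx": 0,"ry": 0,"rz": -0.0251,"claw": -0.23},
  {"dx": 0,"dy": 0,"dz": 0,"rx": 0,"ry": 0,"rz": -0.0251,"claw": -0.23},
  {"dx": 0,"dy": 0,"dz": 0,"rx": 0,"ry": 0,"rz": -0.0251,"claw": -0.23},
  {"dx": 0.1666,"dy": 0.14,"dz": 0,"rx": 0,"ry": 0,"rz": 0,"claw": -0.23},
  {"dx": 0.1666,"dy": 0.14,"dz": 0,"rx": 0,"ry": 0,"rz": 0,"claw": -0.23},
  {"dx": 0.1666,"dy": 0.14,"dz": 0,"rx": 0,"ry": 0,"rz": 0,"claw": -0.23},
  {"dx": 0.1666,"dy": 0.14,"dz": 0,"rx": 0,"ry": 0,"rz": 0,"claw": -0.23},
  {"dx": 0.1666,"dy": 0.14,"dz": 0,"rx": 0,"ry": 0,"rz": 0,"claw": -0.23},
  {"dx": 0.1666,"dy": 0.14,"dz": 0,"rx": 0,"ry": 0,"rz": 0,"claw": -0.23},
  {"dx": 0.1666,"dy": 0.14,"dz": 0,"rx": 0,"ry": 0,"rz": 0,"claw": -0.23},
  {"dx": 0.1666,"dy": 0.14,"dz": 0,"rx": 0,"ry": 0,"rz": 0,"claw": -0.23},
  {"dx": 0.1666,"dy": 0.14,"dz": 0,"rx": 0,"ry": 0,"rz": 0,"claw": -0.23},
  {"dx": 0.1666,"dy": 0.14,"dz": 0,"rx": 0,"ry": 0,"rz": 0,"claw": -0.23},
])

```text
time: 2.4
tcp_pos: [0.4462, -0.2324, 0.2273]
tool_rot: [-3.141, 0.0, 1.528]
contact_force: [-0.8, -0.1, -0.5]
width: 0.0363
grip_force: 0.0
```

Run:
```python
from h import *
from bench import capture
import cv2
s=st();R=Ro.from_euler("xyz",s["tool_rot"]).as_matrix()
print(R.T@(np.array([.446,-.2335,.094])-s["tcp_pos"])/.2)
a=capture("side")[:,:,::-1];cv2.imwrite("pics/s2.png",cv2.resize(a[90:290,250:500],None,fx=3,fy=3))
```

```text
t 2.4 tcp [ 0.4462 -0.2324  0.2273] rot [-3.141  0.     1.528] F [-0.8 -0.1 -0.5] w 0.0363 g 0.0
[-5.37407349e-03 -4.54228898e-04  6.66506852e-01]
```

View pics/s2.png

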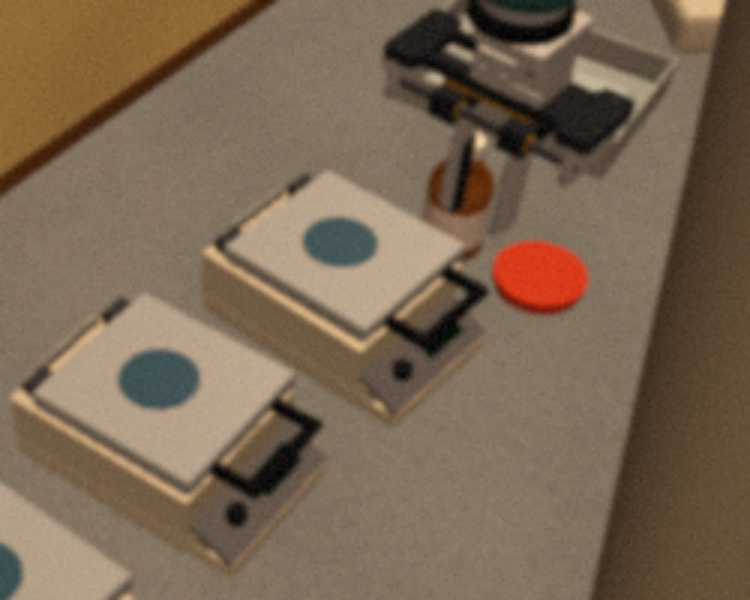

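The gripper is above the right-hand handle with the fingers straddling along x. I'll descend and close lightly.

move_arm([
  {"dx": -0.005,"dy": 0,"dz": 0.15,"rx": 0,"ry": 0,"rz": 0,"claw": -0.23},
  {"dx": 0,"dy": 0,"dz": 0.15,"rx": 0,"ry": 0,"rz": 0,"claw": -0.23},
  {"dx": 0,"dy": 0,"dz": 0.15,"rx": 0,"ry": 0,"rz": 0,"claw": -0.23},
  {"dx": 0,"dy": 0,"dz": 0.15,"rx": 0,"ry": 0,"rz": 0,"claw": -0.23},
  {"dx": 0,"dy": 0,"dz": 0.066,"rx": 0,"ry": 0,"rz": 0,"claw": -0.23},
  {"dx": 0,"dy": 0,"dz": 0,"rx": 0,"ry": 0,"rz": 0,"claw": -0.5},
  {"dx": 0,"dy": 0,"dz": 0,"rx": 0,"ry": 0,"rz": 0,"claw": -1},
  {"dx": 0,"dy": 0,"dz": 0,"rx": 0,"ry": 0,"rz": 0,"claw": -1},
  {"dx": 0,"dy": 0,"dz": 0,"rx": 0,"ry": 0,"rz": 0,"claw": -1},
], squeeze=10)

```text
time: 3.58
tcp_pos: [0.4478, -0.2356, 0.0955]
tool_rot: [3.136, 0.002, 1.528]
contact_force: [5.7, -0.1, -0.7]
width: 0.0115
grip_force: 10.0
```

Run:
```python
import numpy as np
r=.21406;a=.0234
for st in(.05,.075):
  th=np.arange(0,1.5001,st)+a
  for t,x,z in zip(th[1:]-a,-np.diff(np.cos(th))*r/.2,-np.diff(np.sin(th))*r/.2): print(round(t,3),round(x,4),round(z,4),end=" | ")
  print()
```

```text
0.05 0.0026 -0.0534 | 0.1 0.0053 -0.0533 | 0.15 0.0079 -0.0529 | 0.2 0.0105 -0.0525 | 0.25 0.0132 -0.0519 | 0.3 0.0157 -0.0511 | 0.35 0.0183 -0.0503 | 0.4 0.0208 -0.0493 | 0.45 0.0232 -0.0482 | 0.5 0.0256 -0.047 | 0.55 0.0279 -0.0457 | 0.6 0.0301 -0.0442 | 0.65 0.0323 -0.0426 | 0.7 0.0344 -0.041 | 0.75 0.0364 -0.0392 | 0.8 0.0383 -0.0373 | 0.85 0.0401 -0.0354 | 0.9 0.0419 -0.0333 | 0.95 0.0435 -0.0312 | 1.0 0.045 -0.029 | 1.05 0.0464 -0.0267 | 1.1 0.0476 -0.0243 | 1.15 0.0488 -0.0219 | 1.2 0.0498 -0.0195 | 1.25 0.0508 -0.017 | 1.3 0.0515 -0.0144 | 1.35 0.0522 -0.0118 | 1.4 0.0527 -0.0092 | 1.45 0.0531 -0.0065 | 1.5 0.0534 -0.0039 | 
0.075 0.0049 -0.0801 | 0.15 0.0109 -0.0795 | 0.225 0.0168 -0.0785 | 0.3 0.0226 -0.077 | 0.375 0.0283 -0.0751 | 0.45 0.0339 -0.0727 | 0.525 0.0392 -0.07 | 0.6 0.0444 -0.0669 | 0.675 0.0493 -0.0634 | 0.75 0.0539 -0.0595 | 0.825 0.0582 -0.0553 | 0.9 0.0622 -0.0508 | 0.975 0.0658 -0.046 | 1.05 0.069 -0.0409 | 1.125 0.0719 -0.0356 | 1.2 0.0744 -0.0301 | 1.275 0.0764 -0.0245 | 1.35 0.078 -0.0187 | 1.425 0.0792 -0.0128 | 1.5 0.08 -0.0068 |
```

move_arm([
  {"dx": 0,"dy": 0.008,"dz": 0,"rx": 0,"ry": 0,"rz": 0,"claw": -1},
  {"dx": 0,"dy": 0.0026,"dz": -0.0534,"rx": 0,"ry": 0,"rz": 0,"claw": -1},
  {"dx": 0,"dy": 0.0053,"dz": -0.0533,"rx": 0,"ry": 0,"rz": 0,"claw": -1},
  {"dx": 0,"dy": 0.0079,"dz": -0.0529,"rx": 0,"ry": 0,"rz": 0,"claw": -1},
  {"dx": 0,"dy": 0.0105,"dz": -0.0525,"rx": 0,"ry": 0,"rz": 0,"claw": -1},
  {"dx": 0,"dy": 0.0132,"dz": -0.0519,"rx": 0,"ry": 0,"rz": 0,"claw": -1},
  {"dx": 0,"dy": 0.0157,"dz": -0.0511,"rx": 0,"ry": 0,"rz": 0,"claw": -1},
  {"dx": 0,"dy": 0.0183,"dz": -0.0503,"rx": 0,"ry": 0,"rz": 0,"claw": -1},
  {"dx": 0,"dy": 0,"dz": 0,"rx": 0,"ry": 0,"rz": 0,"claw": -1},
])

```text
time: 4.7
tcp_pos: [0.4646, -0.2359, 0.168]
tool_rot: [3.136, 0.001, 1.528]
contact_force: [9.3, -1.2, -5.3]
width: 0.0116
grip_force: 10.0
```

move_arm([
  {"dx": 0,"dy": 0.0328,"dz": -0.0493,"rx": 0,"ry": 0,"rz": 0,"claw": -1},
  {"dx": 0,"dy": 0.0232,"dz": -0.0482,"rx": 0,"ry": 0,"rz": 0,"claw": -1},
  {"dx": 0,"dy": 0,"dz": 0,"rx": 0,"ry": 0,"rz": 0,"claw": -1},
])

```text
time: 5.08
tcp_pos: [0.4737, -0.236, 0.1872]
tool_rot: [3.14, 0.001, 1.529]
contact_force: [4.9, -0.8, -4.4]
width: 0.0115
grip_force: 10.0
```

move_arm([
  {"dx": 0,"dy": 0.0296,"dz": -0.047,"rx": 0,"ry": 0,"rz": 0,"claw": -1},
  {"dx": 0,"dy": 0.0279,"dz": -0.0457,"rx": 0,"ry": 0,"rz": 0,"claw": -1},
  {"dx": 0,"dy": 0,"dz": 0,"rx": 0,"ry": 0,"rz": 0,"claw": -1},
])

```text
time: 5.45
tcp_pos: [0.4847, -0.2364, 0.2058]
tool_rot: [3.141, 0.0, 1.529]
contact_force: [3.1, -1.0, -4.3]
width: 0.0114
grip_force: 10.0
```

move_arm([
  {"dx": 0,"dy": 0.0301,"dz": -0.0442,"rx": 0,"ry": 0,"rz": 0,"claw": -1},
  {"dx": 0,"dy": 0.0493,"dz": -0.0634,"rx": 0,"ry": 0,"rz": 0,"claw": -1},
  {"dx": 0,"dy": 0.0539,"dz": -0.0595,"rx": 0,"ry": 0,"rz": 0,"claw": -1},
  {"dx": 0,"dy": 0.0582,"dz": -0.0553,"rx": 0,"ry": 0,"rz": 0,"claw": -1},
  {"dx": 0,"dy": 0.0622,"dz": -0.0508,"rx": 0,"ry": 0,"rz": 0,"claw": -1},
  {"dx": 0,"dy": 0.0658,"dz": -0.046,"rx": 0,"ry": 0,"rz": 0,"claw": -1},
  {"dx": 0,"dy": 0.069,"dz": -0.0409,"rx": 0,"ry": 0,"rz": 0,"claw": -1},
  {"dx": 0,"dy": 0.0719,"dz": -0.0356,"rx": 0,"ry": 0,"rz": 0,"claw": -1},
  {"dx": 0,"dy": 0.0744,"dz": -0.0301,"rx": 0,"ry": 0,"rz": 0,"claw": -1},
  {"dx": 0,"dy": 0.0764,"dz": -0.0245,"rx": 0,"ry": 0,"rz": 0,"claw": -1},
  {"dx": 0,"dy": 0.078,"dz": -0.0187,"rx": 0,"ry": 0,"rz": 0,"claw": -1},
  {"dx": 0,"dy": 0.0527,"dz": -0.0092,"rx": 0,"ry": 0,"rz": 0,"claw": -1},
  {"dx": 0,"dy": 0,"dz": 0,"rx": 0,"ry": 0,"rz": 0,"claw": -1},
])

```text
time: 7.08
tcp_pos: [0.6323, -0.2429, 0.3021]
tool_rot: [-3.141, 0.001, 1.528]
contact_force: [-3.2, -0.6, 4.3]
width: 0.0116
grip_force: 10.0
```

move_arm([
  {"dx": 0,"dy": 0.0265,"dz": 0.004,"rx": 0,"ry": 0,"rz": 0,"claw": -1},
  {"dx": 0,"dy": 0.0265,"dz": -0.003,"rx": 0,"ry": 0,"rz": 0,"claw": -1},
  {"dx": 0,"dy": 0,"dz": 0,"rx": 0,"ry": 0,"rz": 0,"claw": -1},
])

```text
time: 7.45
tcp_pos: [0.6428, -0.2434, 0.3029]
tool_rot: [3.14, 0.002, 1.528]
contact_force: [-3.2, -0.5, 8.2]
width: 0.0119
grip_force: 10.0
```

move_arm([
  {"dx": 0,"dy": 0.015,"dz": -0.01,"rx": 0,"ry": 0,"rz": 0,"claw": -1},
  {"dx": 0,"dy": 0,"dz": 0,"rx": 0,"ry": 0,"rz": 0,"claw": -1},
])

```text
time: 7.7
tcp_pos: [0.6453, -0.2433, 0.3031]
tool_rot: [-3.14, 0.0, 1.528]
contact_force: [-4.1, -0.8, 4.6]
width: 0.0115
grip_force: 10.0
```

move_arm([
  {"dx": 0,"dy": 0.015,"dz": -0.006,"rx": 0,"ry": 0,"rz": 0,"claw": -1},
  {"dx": 0,"dy": 0,"dz": 0,"rx": 0,"ry": 0,"rz": 0,"claw": -1},
])

```text
time: 7.95
tcp_pos: [0.6481, -0.2432, 0.3034]
tool_rot: [-3.138, -0.0, 1.528]
contact_force: [-5.4, -1.3, 2.2]
width: 0.0117
grip_force: 10.0
```

move_arm([
  {"dx": 0,"dy": -0.033,"dz": 0,"rx": 0,"ry": 0,"rz": 0,"claw": -1},
  {"dx": 0,"dy": 0,"dz": 0,"rx": 0,"ry": 0,"rz": 0,"claw": -0.5},
  {"dx": 0,"dy": 0,"dz": 0,"rx": 0,"ry": 0,"rz": 0,"claw": -0.23},
  {"dx": 0,"dy": 0,"dz": 0,"rx": 0,"ry": 0,"rz": 0,"claw": -0.23},
  {"dx": 0,"dy": 0,"dz": -0.15,"rx": 0,"ry": 0,"rz": 0,"claw": -0.23},
  {"dx": 0,"dy": 0,"dz": -0.15,"rx": 0,"ry": 0,"rz": 0,"claw": -0.23},
  {"dx": 0.158,"dy": -0.132,"dz": 0,"rx": 0,"ry": 0,"rz": 0,"claw": -0.23},
  {"dx": 0.158,"dy": -0.132,"dz": 0,"rx": 0,"ry": 0,"rz": 0,"claw": -0.23},
  {"dx": 0.158,"dy": -0.132,"dz": 0,"rx": 0,"ry": 0,"rz": 0,"claw": -0.23},
  {"dx": 0.158,"dy": -0.132,"dz": 0,"rx": 0,"ry": 0,"rz": 0,"claw": -0.23},
  {"dx": 0.158,"dy": -0.132,"dz": 0,"rx": 0,"ry": 0,"rz": 0,"claw": -0.23},
  {"dx": 0.158,"dy": -0.132,"dz": 0,"rx": 0,"ry": 0,"rz": 0,"claw": -0.23},
  {"dx": 0.158,"dy": -0.132,"dz": 0,"rx": 0,"ry": 0,"rz": 0,"claw": -0.23},
  {"dx": 0,"dy": 0,"dz": 0,"rx": 0,"ry": 0,"rz": -0.014,"claw": -0.23},
  {"dx": 0,"dy": 0,"dz": 0.25,"rx": 0,"ry": 0,"rz": 0,"claw": -0.23},
  {"dx": 0,"dy": 0,"dz": 0.25,"rx": 0,"ry": 0,"rz": 0,"claw": -0.23},
  {"dx": 0,"dy": 0,"dz": 0.25,"rx": 0,"ry": 0,"rz": 0,"claw": -0.23},
  {"dx": 0,"dy": 0,"dz": 0.2,"rx": 0,"ry": 0,"rz": 0,"claw": -0.23},
  {"dx": 0,"dy": 0,"dz": 0,"rx": 0,"ry": 0,"rz": 0,"claw": -0.23},
])

```text
time: 10.32
tcp_pos: [0.4653, -0.0137, 0.1718]
tool_rot: [-3.136, -0.002, 1.616]
contact_force: [0.6, -0.3, -0.4]
width: 0.0365
grip_force: 0.0
```

Run:
```python
from h import *
from bench import capture
import cv2
s=st();R=Ro.from_euler("xyz",s["tool_rot"]).as_matrix()
print(R.T@(np.array([.466,-.014,.095])-s["tcp_pos"])/.2)
a=capture("side")[:,:,::-1];cv2.imwrite("pics/s3.png",cv2.resize(a[70:310,180:480],None,fx=2.5,fy=2.5))
```

```text
t 10.32 tcp [ 0.4653 -0.0137  0.1718] rot [-3.136e+00 -2.000e-03  1.616e+00] F [ 0.6 -0.3 -0.4] w 0.0365 g 0.0
[-0.00250775  0.00572498  0.38395358]
```

View pics/s3.png

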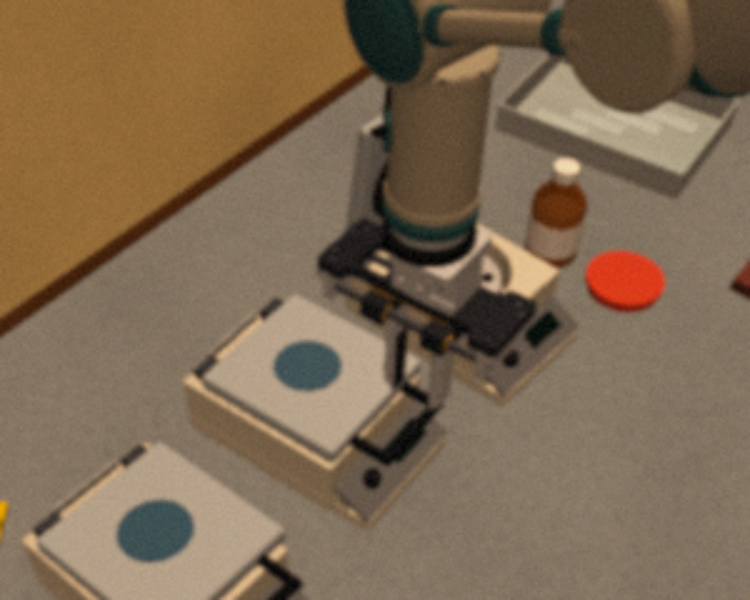

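The right-hand lid stands open behind the arm. The gripper is over the middle handle, so I descend and grip.

move_arm([
  {"dx": 0,"dy": 0.005,"dz": 0.14,"rx": 0,"ry": 0,"rz": 0,"claw": -0.23},
  {"dx": 0,"dy": 0,"dz": 0.14,"rx": 0,"ry": 0,"rz": 0,"claw": -0.23},
  {"dx": 0,"dy": 0,"dz": 0.1,"rx": 0,"ry": 0,"rz": 0,"claw": -0.23},
  {"dx": 0,"dy": 0,"dz": 0,"rx": 0,"ry": 0,"rz": 0,"claw": -0.5},
  {"dx": 0,"dy": 0,"dz": 0,"rx": 0,"ry": 0,"rz": 0,"claw": -1},
  {"dx": 0,"dy": 0,"dz": 0,"rx": 0,"ry": 0,"rz": 0,"claw": -1},
  {"dx": 0,"dy": 0,"dz": 0,"rx": 0,"ry": 0,"rz": 0,"claw": -1},
], squeeze=10)

```text
time: 11.25
tcp_pos: [0.4656, -0.014, 0.0984]
tool_rot: [-3.136, -0.0, 1.617]
contact_force: [-5.9, -0.7, 0.4]
width: 0.0116
grip_force: 10.0
```

move_arm([
  {"dx": 0,"dy": -0.008,"dz": 0,"rx": 0,"ry": 0,"rz": 0,"claw": -1},
  {"dx": 0,"dy": 0.0026,"dz": -0.0534,"rx": 0,"ry": 0,"rz": 0,"claw": -1},
  {"dx": 0,"dy": 0.0053,"dz": -0.0533,"rx": 0,"ry": 0,"rz": 0,"claw": -1},
  {"dx": 0,"dy": 0.0079,"dz": -0.0529,"rx": 0,"ry": 0,"rz": 0,"claw": -1},
  {"dx": 0,"dy": 0.0105,"dz": -0.0525,"rx": 0,"ry": 0,"rz": 0,"claw": -1},
  {"dx": 0,"dy": 0.0132,"dz": -0.0519,"rx": 0,"ry": 0,"rz": 0,"claw": -1},
  {"dx": 0,"dy": 0.0157,"dz": -0.0511,"rx": 0,"ry": 0,"rz": 0,"claw": -1},
  {"dx": 0,"dy": 0.0183,"dz": -0.0503,"rx": 0,"ry": 0,"rz": 0,"claw": -1},
  {"dx": 0,"dy": 0,"dz": 0,"rx": 0,"ry": 0,"rz": 0,"claw": -1},
])

```text
time: 12.38
tcp_pos: [0.4802, -0.0135, 0.1725]
tool_rot: [-3.139, 0.0, 1.617]
contact_force: [-6.8, -0.8, 0.1]
width: 0.0114
grip_force: 10.0
```

move_arm([
  {"dx": 0,"dy": 0.0128,"dz": -0.0493,"rx": 0,"ry": 0,"rz": 0,"claw": -1},
  {"dx": 0,"dy": 0.0232,"dz": -0.0482,"rx": 0,"ry": 0,"rz": 0,"claw": -1},
  {"dx": 0,"dy": 0,"dz": 0,"rx": 0,"ry": 0,"rz": 0,"claw": -1},
])

```text
time: 12.75
tcp_pos: [0.4888, -0.0133, 0.1922]
tool_rot: [3.141, 0.0, 1.617]
contact_force: [-5.5, -0.2, 0.4]
width: 0.0116
grip_force: 10.0
```

move_arm([
  {"dx": 0,"dy": 0.0226,"dz": -0.047,"rx": 0,"ry": 0,"rz": 0,"claw": -1},
  {"dx": 0,"dy": 0.0279,"dz": -0.0457,"rx": 0,"ry": 0,"rz": 0,"claw": -1},
  {"dx": 0,"dy": 0,"dz": 0,"rx": 0,"ry": 0,"rz": 0,"claw": -1},
])

```text
time: 13.12
tcp_pos: [0.4992, -0.0128, 0.2109]
tool_rot: [3.141, 0.001, 1.617]
contact_force: [-5.5, -0.4, 0.8]
width: 0.0116
grip_force: 10.0
```

move_arm([
  {"dx": 0,"dy": 0.0301,"dz": -0.0442,"rx": 0,"ry": 0,"rz": 0,"claw": -1},
  {"dx": 0,"dy": 0.0493,"dz": -0.0634,"rx": 0,"ry": 0,"rz": 0,"claw": -1},
  {"dx": 0,"dy": 0.0539,"dz": -0.0595,"rx": 0,"ry": 0,"rz": 0,"claw": -1},
  {"dx": 0,"dy": 0.0582,"dz": -0.0553,"rx": 0,"ry": 0,"rz": 0,"claw": -1},
  {"dx": 0,"dy": 0.0622,"dz": -0.0508,"rx": 0,"ry": 0,"rz": 0,"claw": -1},
  {"dx": 0,"dy": 0.0658,"dz": -0.046,"rx": 0,"ry": 0,"rz": 0,"claw": -1},
  {"dx": 0,"dy": 0.069,"dz": -0.0409,"rx": 0,"ry": 0,"rz": 0,"claw": -1},
  {"dx": 0,"dy": 0.0719,"dz": -0.0356,"rx": 0,"ry": 0,"rz": 0,"claw": -1},
  {"dx": 0,"dy": 0.0744,"dz": -0.0301,"rx": 0,"ry": 0,"rz": 0,"claw": -1},
  {"dx": 0,"dy": 0.0764,"dz": -0.0245,"rx": 0,"ry": 0,"rz": 0,"claw": -1},
  {"dx": 0,"dy": 0.078,"dz": -0.0187,"rx": 0,"ry": 0,"rz": 0,"claw": -1},
  {"dx": 0,"dy": 0.0527,"dz": -0.0092,"rx": 0,"ry": 0,"rz": 0,"claw": -1},
  {"dx": 0,"dy": 0,"dz": 0,"rx": 0,"ry": 0,"rz": 0,"claw": -1},
])

```text
time: 14.75
tcp_pos: [0.6497, -0.006, 0.3074]
tool_rot: [3.135, 0.001, 1.617]
contact_force: [-0.8, -0.4, 6.1]
width: 0.012
grip_force: 10.0
```

move_arm([
  {"dx": 0,"dy": 0.03,"dz": -0.01,"rx": 0,"ry": 0,"rz": 0,"claw": -1},
  {"dx": 0,"dy": 0.03,"dz": -0.005,"rx": 0,"ry": 0,"rz": 0,"claw": -1},
  {"dx": 0,"dy": 0.012,"dz": -0.002,"rx": 0,"ry": 0,"rz": 0,"claw": -1},
  {"dx": 0,"dy": 0,"dz": 0,"rx": 0,"ry": 0,"rz": 0,"claw": -1},
])

```text
time: 15.25
tcp_pos: [0.6614, -0.0053, 0.3085]
tool_rot: [3.141, 0.0, 1.616]
contact_force: [-3.3, -0.6, 4.7]
width: 0.0118
grip_force: 10.0
```

move_arm([
  {"dx": 0,"dy": 0.015,"dz": -0.01,"rx": 0,"ry": 0,"rz": 0,"claw": -1},
  {"dx": 0,"dy": 0.015,"dz": -0.003,"rx": 0,"ry": 0,"rz": 0,"claw": -1},
  {"dx": 0,"dy": 0,"dz": 0,"rx": 0,"ry": 0,"rz": 0,"claw": -1},
])

```text
time: 15.62
tcp_pos: [0.6662, -0.005, 0.3091]
tool_rot: [-3.137, -0.0, 1.616]
contact_force: [-4.6, -0.3, -3.5]
width: 0.0114
grip_force: 10.0
```

move_arm([
  {"dx": 0,"dy": -0.03,"dz": 0,"rx": 0,"ry": 0,"rz": 0,"claw": -1},
  {"dx": 0,"dy": 0,"dz": 0,"rx": 0,"ry": 0,"rz": 0,"claw": -0.5},
  {"dx": 0,"dy": 0,"dz": 0,"rx": 0,"ry": 0,"rz": 0,"claw": -0.23},
  {"dx": 0,"dy": 0,"dz": 0,"rx": 0,"ry": 0,"rz": 0,"claw": -0.23},
  {"dx": 0,"dy": 0,"dz": -0.15,"rx": 0,"ry": 0,"rz": 0,"claw": -0.23},
  {"dx": 0,"dy": 0,"dz": -0.15,"rx": 0,"ry": 0,"rz": 0,"claw": -0.23},
  {"dx": 0.155,"dy": -0.132,"dz": 0,"rx": 0,"ry": 0,"rz": 0,"claw": -0.23},
  {"dx": 0.155,"dy": -0.132,"dz": 0,"rx": 0,"ry": 0,"rz": 0,"claw": -0.23},
  {"dx": 0.155,"dy": -0.132,"dz": 0,"rx": 0,"ry": 0,"rz": 0,"claw": -0.23},
  {"dx": 0.155,"dy": -0.132,"dz": 0,"rx": 0,"ry": 0,"rz": 0,"claw": -0.23},
  {"dx": 0.155,"dy": -0.132,"dz": 0,"rx": 0,"ry": 0,"rz": 0,"claw": -0.23},
  {"dx": 0.155,"dy": -0.132,"dz": 0,"rx": 0,"ry": 0,"rz": 0,"claw": -0.23},
  {"dx": 0.155,"dy": -0.132,"dz": 0,"rx": 0,"ry": 0,"rz": 0,"claw": -0.23},
  {"dx": 0.155,"dy": -0.132,"dz": 0,"rx": 0,"ry": 0,"rz": 0,"claw": -0.23},
  {"dx": 0,"dy": 0,"dz": 0,"rx": 0,"ry": 0,"rz": 0.0113,"claw": -0.23},
  {"dx": 0,"dy": 0,"dz": 0.25,"rx": 0,"ry": 0,"rz": 0,"claw": -0.23},
  {"dx": 0,"dy": 0,"dz": 0.25,"rx": 0,"ry": 0,"rz": 0,"claw": -0.23},
  {"dx": 0,"dy": 0,"dz": 0.25,"rx": 0,"ry": 0,"rz": 0,"claw": -0.23},
  {"dx": 0,"dy": 0,"dz": 0.2,"rx": 0,"ry": 0,"rz": 0,"claw": -0.23},
  {"dx": 0,"dy": 0,"dz": 0,"rx": 0,"ry": 0,"rz": 0,"claw": -0.23},
])

```text
time: 18.12
tcp_pos: [0.4373, 0.2322, 0.1787]
tool_rot: [-3.137, 0.002, 1.545]
contact_force: [-0.3, 0.5, 1.0]
width: 0.036
grip_force: 0.0
```

Run:
```python
from h import *
from bench import capture
import cv2
s=st();R=Ro.from_euler("xyz",s["tool_rot"]).as_matrix()
print(R.T@(np.array([.438,.2335,.095])-s["tcp_pos"])/.2)
a=capture("side")[:,:,::-1];cv2.imwrite("pics/s4.png",cv2.resize(a[130:430,130:450],None,fx=2,fy=2))
```

```text
t 18.12 tcp [0.4373 0.2322 0.1787] rot [-3.137e+00  2.000e-03  1.545e+00] F [-0.3  0.5  1. ] w 0.036 g 0.0
[0.0073995  0.00525317 0.41849343]
```

View pics/s4.png

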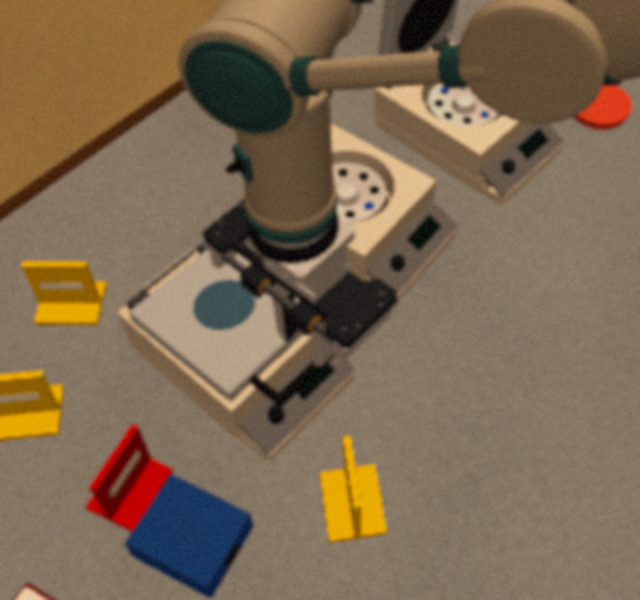

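The other two lids are open, and the gripper is over the left handle. This one should be the binding lid, so I take smaller steps.

move_arm([
  {"dx": 0.005,"dy": 0.003,"dz": 0.15,"rx": 0,"ry": 0,"rz": 0,"claw": -0.23},
  {"dx": 0,"dy": 0,"dz": 0.15,"rx": 0,"ry": 0,"rz": 0,"claw": -0.23},
  {"dx": 0,"dy": 0,"dz": 0.12,"rx": 0,"ry": 0,"rz": 0,"claw": -0.23},
  {"dx": 0,"dy": 0,"dz": 0,"rx": 0,"ry": 0,"rz": 0,"claw": -0.5},
  {"dx": 0,"dy": 0,"dz": 0,"rx": 0,"ry": 0,"rz": 0,"claw": -1},
  {"dx": 0,"dy": 0,"dz": 0,"rx": 0,"ry": 0,"rz": 0,"claw": -1},
  {"dx": 0,"dy": 0,"dz": 0,"rx": 0,"ry": 0,"rz": 0,"claw": -1},
], squeeze=10)

```text
time: 19.05
tcp_pos: [0.4375, 0.2338, 0.0976]
tool_rot: [-3.138, -0.0, 1.545]
contact_force: [-4.4, -0.3, 1.0]
width: 0.0113
grip_force: 10.0
```

move_arm([
  {"dx": 0,"dy": -0.008,"dz": 0,"rx": 0,"ry": 0,"rz": 0,"claw": -1},
  {"dx": 0,"dy": 0.0026,"dz": -0.0534,"rx": 0,"ry": 0,"rz": 0,"claw": -1},
  {"dx": 0,"dy": 0.0053,"dz": -0.0533,"rx": 0,"ry": 0,"rz": 0,"claw": -1},
  {"dx": 0,"dy": 0.0079,"dz": -0.0529,"rx": 0,"ry": 0,"rz": 0,"claw": -1},
  {"dx": 0,"dy": 0.0105,"dz": -0.0525,"rx": 0,"ry": 0,"rz": 0,"claw": -1},
  {"dx": 0,"dy": 0.0132,"dz": -0.0519,"rx": 0,"ry": 0,"rz": 0,"claw": -1},
  {"dx": 0,"dy": 0.0157,"dz": -0.0511,"rx": 0,"ry": 0,"rz": 0,"claw": -1},
  {"dx": 0,"dy": 0.0183,"dz": -0.0503,"rx": 0,"ry": 0,"rz": 0,"claw": -1},
  {"dx": 0,"dy": 0,"dz": 0,"rx": 0,"ry": 0,"rz": 0,"claw": -1},
])

```text
time: 20.18
tcp_pos: [0.4561, 0.2337, 0.1714]
tool_rot: [3.135, -0.001, 1.545]
contact_force: [6.5, 0.2, -5.0]
width: 0.0115
grip_force: 10.0
```

move_arm([
  {"dx": 0,"dy": 0.0288,"dz": -0.0493,"rx": 0,"ry": 0,"rz": 0,"claw": -1},
  {"dx": 0,"dy": 0.0116,"dz": -0.0241,"rx": 0,"ry": 0,"rz": 0,"claw": -1},
  {"dx": 0,"dy": 0,"dz": 0,"rx": 0,"ry": 0,"rz": 0,"claw": -1},
])

```text
time: 20.55
tcp_pos: [0.4624, 0.2331, 0.1844]
tool_rot: [3.139, 0.0, 1.545]
contact_force: [6.0, -0.2, -9.7]
width: 0.0117
grip_force: 10.0
```

Resistance rose from about 2 N to over 6 N at roughly 0.42 rad, so this hinge binds. I stop here and bring the lid back down.

move_arm([
  {"dx": 0,"dy": -0.0116,"dz": 0.0241,"rx": 0,"ry": 0,"rz": 0,"claw": -1},
  {"dx": 0,"dy": -0.0208,"dz": 0.0493,"rx": 0,"ry": 0,"rz": 0,"claw": -1},
  {"dx": 0,"dy": -0.0183,"dz": 0.0503,"rx": 0,"ry": 0,"rz": 0,"claw": -1},
  {"dx": 0,"dy": -0.0157,"dz": 0.0511,"rx": 0,"ry": 0,"rz": 0,"claw": -1},
  {"dx": 0,"dy": -0.0132,"dz": 0.0519,"rx": 0,"ry": 0,"rz": 0,"claw": -1},
  {"dx": 0,"dy": -0.0105,"dz": 0.0525,"rx": 0,"ry": 0,"rz": 0,"claw": -1},
  {"dx": 0,"dy": -0.0079,"dz": 0.0529,"rx": 0,"ry": 0,"rz": 0,"claw": -1},
  {"dx": 0,"dy": -0.0053,"dz": 0.0533,"rx": 0,"ry": 0,"rz": 0,"claw": -1},
  {"dx": 0,"dy": -0.0026,"dz": 0.0534,"rx": 0,"ry": 0,"rz": 0,"claw": -1},
  {"dx": 0,"dy": 0,"dz": 0.007,"rx": 0,"ry": 0,"rz": 0,"claw": -1},
  {"dx": 0,"dy": 0,"dz": 0,"rx": 0,"ry": 0,"rz": 0,"claw": -1},
])

```text
time: 21.92
tcp_pos: [0.437, 0.2333, 0.0941]
tool_rot: [-3.136, 0.001, 1.545]
contact_force: [-6.2, 1.6, -1.5]
width: 0.0115
grip_force: 10.0
```

move_arm([
  {"dx": 0,"dy": -0.004,"dz": 0.015,"rx": 0,"ry": 0,"rz": 0,"claw": -1},
  {"dx": 0,"dy": 0,"dz": 0,"rx": 0,"ry": 0,"rz": 0,"claw": -1},
])

```text
time: 22.18
tcp_pos: [0.4369, 0.2334, 0.0915]
tool_rot: [-3.137, 0.001, 1.545]
contact_force: [-5.2, 1.0, -0.7]
width: 0.0114
grip_force: 10.0
```

move_arm([
  {"dx": 0,"dy": -0.004,"dz": 0.02,"rx": 0,"ry": 0,"rz": 0,"claw": -1},
  {"dx": 0,"dy": 0,"dz": 0,"rx": 0,"ry": 0,"rz": 0,"claw": -1},
])

```text
time: 22.42
tcp_pos: [0.4368, 0.2335, 0.0877]
tool_rot: [-3.139, 0.001, 1.545]
contact_force: [-4.9, 2.5, -0.6]
width: 0.0113
grip_force: 10.0
```

move_arm([
  {"dx": 0,"dy": 0,"dz": 0,"rx": 0,"ry": 0,"rz": 0,"claw": -0.5},
  {"dx": 0,"dy": 0,"dz": 0,"rx": 0,"ry": 0,"rz": 0,"claw": -0.23},
  {"dx": 0,"dy": 0,"dz": 0,"rx": 0,"ry": 0,"rz": 0,"claw": -0.23},
  {"dx": 0,"dy": 0,"dz": -0.25,"rx": 0,"ry": 0,"rz": 0,"claw": -0.23},
  {"dx": 0,"dy": 0,"dz": -0.25,"rx": 0,"ry": 0,"rz": 0,"claw": -0.23},
  {"dx": 0,"dy": 0,"dz": -0.25,"rx": 0,"ry": 0,"rz": 0,"claw": -0.23},
  {"dx": 0,"dy": -0.25,"dz": 0,"rx": 0,"ry": 0,"rz": 0,"claw": -0.23},
  {"dx": 0,"dy": -0.25,"dz": 0,"rx": 0,"ry": 0,"rz": 0,"claw": -0.23},
])

```text
time: 23.42
tcp_pos: [0.3382, 0.2366, 0.2393]
tool_rot: [3.139, -0.001, 1.544]
contact_force: [-0.3, 1.3, -0.0]
width: 0.0361
grip_force: 0.0
```

Run:
```python
from h import *
from bench import capture
import cv2
st()
a=capture("side")[:,:,::-1];cv2.imwrite("pics/s5f.png",a)
o=cv2.imread("pics/side0.png")
f=lambda i:cv2.resize(i[235:365,180:320],None,fx=2.8,fy=2.8,interpolation=cv2.INTER_CUBIC)
cv2.imwrite("pics/s5.png",np.hstack([f(o),f(a)]))
```

```text
t 23.43 tcp [0.3382 0.2366 0.2393] rot [ 3.139e+00 -1.000e-03  1.544e+00] F [-0.3  1.3 -0. ] w 0.0361 g 0.0
```

View pics/s5.png

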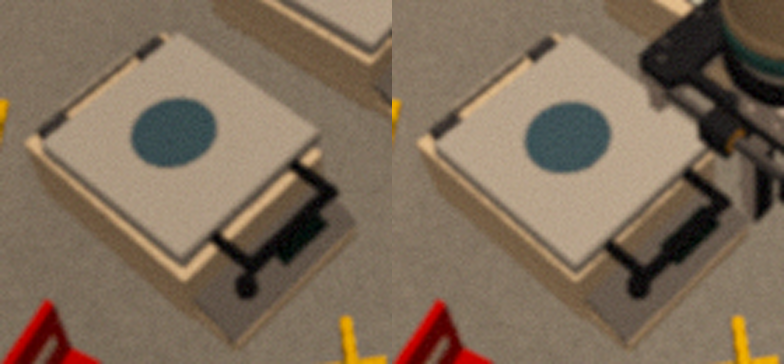

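The lid now sits a few millimetres lower at the front than in the first picture: its front corner went from about (182,260) to (183,270) in the crop. I'll press the front edge with closed fingers to confirm it is fully shut.

move_arm([
  {"dx": -0.02,"dy": 0.1925,"dz": 0,"rx": 0,"ry": 0,"rz": 0,"claw": -1},
  {"dx": 0,"dy": 0.1925,"dz": 0,"rx": 0,"ry": 0,"rz": 0,"claw": -1},
  {"dx": 0,"dy": 0.1925,"dz": 0,"rx": 0,"ry": 0,"rz": 0,"claw": -1},
  {"dx": 0,"dy": 0.1925,"dz": 0,"rx": 0,"ry": 0,"rz": 0,"claw": -1},
  {"dx": 0,"dy": 0,"dz": 0.16,"rx": 0,"ry": 0,"rz": 0,"claw": -1},
  {"dx": 0,"dy": 0,"dz": 0.16,"rx": 0,"ry": 0,"rz": 0,"claw": -1},
  {"dx": 0,"dy": 0,"dz": 0.16,"rx": 0,"ry": 0,"rz": 0,"claw": -1},
  {"dx": 0,"dy": 0,"dz": 0.05,"rx": 0,"ry": 0,"rz": 0,"claw": -1},
  {"dx": 0,"dy": 0,"dz": 0.02,"rx": 0,"ry": 0,"rz": 0,"claw": -1},
  {"dx": 0,"dy": 0,"dz": 0,"rx": 0,"ry": 0,"rz": 0,"claw": -1},
])

```text
time: 24.72
tcp_pos: [0.4927, 0.2287, 0.1292]
tool_rot: [3.14, -0.0, 1.546]
contact_force: [0.6, 0.1, 0.2]
width: 0.0004
grip_force: 0.0
```

Tips are at z = 0.107, with no contact yet. I step down gently.

move_arm([
  {"dx": 0,"dy": 0,"dz": 0.02,"rx": 0,"ry": 0,"rz": 0,"claw": -1},
  {"dx": 0,"dy": 0,"dz": 0.01,"rx": 0,"ry": 0,"rz": 0,"claw": -1},
  {"dx": 0,"dy": 0,"dz": 0,"rx": 0,"ry": 0,"rz": 0,"claw": -1},
])

```text
time: 25.1
tcp_pos: [0.4924, 0.2286, 0.1228]
tool_rot: [3.14, -0.0, 1.545]
contact_force: [0.6, 0.0, 1.9]
width: 0.0006
grip_force: 0.9
```

move_arm([
  {"dx": 0,"dy": 0,"dz": 0.012,"rx": 0,"ry": 0,"rz": 0,"claw": -1},
  {"dx": 0,"dy": 0,"dz": 0,"rx": 0,"ry": 0,"rz": 0,"claw": -1},
])

```text
time: 25.35
tcp_pos: [0.4922, 0.2286, 0.1206]
tool_rot: [3.141, -0.0, 1.545]
contact_force: [-0.1, 0.1, 4.6]
width: 0.0006
grip_force: 2.4
```

Contact came at about z = 0.102, the shut height, and it springs stiffly below that, so the lid is fully shut. Next is the red sign.

move_arm([
  {"dx": 0,"dy": 0,"dz": -0.217,"rx": 0,"ry": 0,"rz": 0,"claw": -1},
  {"dx": 0,"dy": 0,"dz": -0.217,"rx": 0,"ry": 0,"rz": 0,"claw": -0.23},
  {"dx": 0,"dy": 0,"dz": -0.217,"rx": 0,"ry": 0,"rz": 0,"claw": -0.23},
  {"dx": 0.187,"dy": 0.036,"dz": 0,"rx": 0,"ry": 0,"rz": 0,"claw": -0.23},
  {"dx": 0.187,"dy": 0.036,"dz": 0,"rx": 0,"ry": 0,"rz": 0,"claw": -0.23},
  {"dx": 0.187,"dy": 0.036,"dz": 0,"rx": 0,"ry": 0,"rz": 0,"claw": -0.23},
  {"dx": 0.187,"dy": 0.036,"dz": 0,"rx": 0,"ry": 0,"rz": 0,"claw": -0.23},
  {"dx": 0.187,"dy": 0.036,"dz": 0,"rx": 0,"ry": 0,"rz": 0,"claw": -0.23},
  {"dx": 0,"dy": 0,"dz": 0,"rx": 0,"ry": 0,"rz": -0.0223,"claw": -0.23},
  {"dx": 0,"dy": 0,"dz": 0,"rx": 0,"ry": 0,"rz": -0.0223,"claw": -0.23},
  {"dx": 0,"dy": 0,"dz": 0.217,"rx": 0,"ry": 0,"rz": 0,"claw": -0.23},
  {"dx": 0,"dy": 0,"dz": 0.217,"rx": 0,"ry": 0,"rz": 0,"claw": -0.23},
  {"dx": 0,"dy": 0,"dz": 0.217,"rx": 0,"ry": 0,"rz": 0,"claw": -0.23},
  {"dx": 0,"dy": 0,"dz": 0,"rx": 0,"ry": 0,"rz": 0,"claw": -0.23},
])

```text
time: 27.1
tcp_pos: [0.53, 0.4127, 0.1157]
tool_rot: [-3.133, 0.003, 1.826]
contact_force: [-0.5, -0.1, 0.5]
width: 0.0359
grip_force: 0.0
```

Run:
```python
from h import *
from bench import capture
import cv2
s=st();R=Ro.from_euler("xyz",s["tool_rot"]).as_matrix()
print(R.T@(np.array([.5326,.4148,.068])-s["tcp_pos"])/.2)
# check sign centre from the side view by its red foot/plate
o=cv2.imread("pics/side0.png")
def cen(a):
    h=cv2.cvtColor(a[330:410,160:230],cv2.COLOR_BGR2HSV)
    m=((h[...,0]<8)|(h[...,0]>172))&(h[...,1]>170)&(h[...,2]>70)
    y,x=np.nonzero(m);return x.mean()+160,y.mean()+330,m.sum()
print(cen(o),cen(cv2.imread("pics/s5f.png")))
f=240/np.tan(np.radians(calibration("side")["fovy"]/2));c=calibration("side");M=np.linalg.inv(c["cam_to_world"])
Rz=Ro.from_euler("z",.254).as_matrix()
for p in[(0,-.0375,.084),(0,.0375,.084),(-.03,-.0375,.008),(-.03,.0375,.008),(.03,-.0375,.008)]:
    q=M@np.r_[np.array([.5326,.4148,0])+Rz@p,1];print(p,(c["cx"]+f*q[0]/q[2]).round(1),(c["cy"]+f*q[1]/q[2]).round(1))
```

```text
t 27.1 tcp [0.53   0.4127 0.1157] rot [-3.133e+00  3.000e-03  1.826e+00] F [-0.5 -0.1  0.5] w 0.0359 g 0.0
[0.00737172 0.01741141 0.23832136]
(np.float64(193.40402193784277), np.float64(371.10420475319927), np.int64(1094)) (np.float64(193.45921173235564), np.float64(371.14115490375804), np.int64(1091))
(0, -0.0375, 0.084) 198.0 340.8
(0, 0.0375, 0.084) 175.9 372.8
(-0.03, -0.0375, 0.008) 216.5 362.5
(-0.03, 0.0375, 0.008) 196.5 393.8
(0.03, -0.0375, 0.008) 193.1 351.5
```

move_arm([
  {"dx": 0.012,"dy": 0.008,"dz": 0.08,"rx": 0,"ry": 0,"rz": 0,"claw": -0.23},
  {"dx": 0,"dy": 0,"dz": 0.08,"rx": 0,"ry": 0,"rz": 0,"claw": -0.23},
  {"dx": 0,"dy": 0,"dz": 0.078,"rx": 0,"ry": 0,"rz": 0,"claw": -0.23},
  {"dx": 0,"dy": 0,"dz": 0,"rx": 0,"ry": 0,"rz": 0,"claw": -0.5},
  {"dx": 0,"dy": 0,"dz": 0,"rx": 0,"ry": 0,"rz": 0,"claw": -0.75},
  {"dx": 0,"dy": 0,"dz": 0,"rx": 0,"ry": 0,"rz": 0,"claw": -1},
  {"dx": 0,"dy": 0,"dz": 0,"rx": 0,"ry": 0,"rz": 0,"claw": -1},
  {"dx": 0,"dy": 0,"dz": 0,"rx": 0,"ry": 0,"rz": 0,"claw": -1},
], squeeze=15)

```text
time: 28.1
tcp_pos: [0.5338, 0.4174, 0.0729]
tool_rot: [3.141, -0.0, 1.826]
contact_force: [-0.4, -0.1, 2.7]
width: 0.0081
grip_force: 15.0
```

move_arm([
  {"dx": 0,"dy": 0,"dz": -0.1,"rx": 0,"ry": 0,"rz": 0,"claw": -1},
  {"dx": 0,"dy": 0,"dz": -0.2,"rx": 0,"ry": 0,"rz": 0,"claw": -1},
  {"dx": 0,"dy": 0,"dz": -0.2,"rx": 0,"ry": 0,"rz": 0,"claw": -1},
  {"dx": 0,"dy": 0,"dz": -0.2,"rx": 0,"ry": 0,"rz": 0,"claw": -1},
  {"dx": 0,"dy": 0,"dz": -0.1,"rx": 0,"ry": 0,"rz": 0.0223,"claw": -1},
  {"dx": 0,"dy": 0,"dz": 0,"rx": 0,"ry": 0,"rz": 0.0223,"claw": -1},
  {"dx": -0.1564,"dy": 0.0273,"dz": 0,"rx": 0,"ry": 0,"rz": 0,"claw": -1},
  {"dx": -0.1564,"dy": 0.0273,"dz": 0,"rx": 0,"ry": 0,"rz": 0,"claw": -1},
  {"dx": -0.1564,"dy": 0.0273,"dz": 0,"rx": 0,"ry": 0,"rz": 0,"claw": -1},
  {"dx": -0.1564,"dy": 0.0273,"dz": 0,"rx": 0,"ry": 0,"rz": 0,"claw": -1},
  {"dx": -0.1564,"dy": 0.0273,"dz": 0,"rx": 0,"ry": 0,"rz": 0,"claw": -1},
  {"dx": -0.1564,"dy": 0.0273,"dz": 0,"rx": 0,"ry": 0,"rz": 0,"claw": -1},
  {"dx": 0,"dy": 0,"dz": 0,"rx": 0,"ry": 0,"rz": 0,"claw": -1},
])

```text
time: 29.72
tcp_pos: [0.5618, 0.2267, 0.2322]
tool_rot: [-3.141, 0.001, 1.543]
contact_force: [-0.1, 0.5, -1.4]
width: 0.0079
grip_force: 15.0
```

move_arm([
  {"dx": 0.01,"dy": 0,"dz": 0.1,"rx": 0,"ry": 0,"rz": 0,"claw": -1},
  {"dx": 0,"dy": 0,"dz": 0.1,"rx": 0,"ry": 0,"rz": 0,"claw": -1},
  {"dx": 0,"dy": 0,"dz": 0.06,"rx": 0,"ry": 0,"rz": 0,"claw": -1},
  {"dx": 0,"dy": 0,"dz": 0.01,"rx": 0,"ry": 0,"rz": 0,"claw": -1},
  {"dx": 0,"dy": 0,"dz": 0,"rx": 0,"ry": 0,"rz": 0,"claw": -1},
])

```text
time: 30.35
tcp_pos: [0.5619, 0.2312, 0.1788]
tool_rot: [3.141, -0.0, 1.546]
contact_force: [0.9, 0.2, -0.7]
width: 0.0077
grip_force: 15.0
```

move_arm([
  {"dx": 0,"dy": 0,"dz": 0.01,"rx": 0,"ry": 0,"rz": 0,"claw": -1},
  {"dx": 0,"dy": 0,"dz": 0.008,"rx": 0,"ry": 0,"rz": 0,"claw": -1},
  {"dx": 0,"dy": 0,"dz": 0,"rx": 0,"ry": 0,"rz": 0,"claw": -1},
])

```text
time: 30.72
tcp_pos: [0.5616, 0.2307, 0.1748]
tool_rot: [3.141, 0.0, 1.545]
contact_force: [0.4, 0.1, -1.1]
width: 0.0077
grip_force: 15.0
```

move_arm([
  {"dx": 0,"dy": 0,"dz": 0.008,"rx": 0,"ry": 0,"rz": 0,"claw": -1},
  {"dx": 0,"dy": 0,"dz": 0,"rx": 0,"ry": 0,"rz": 0,"claw": -1},
])

```text
time: 30.98
tcp_pos: [0.5617, 0.2308, 0.1742]
tool_rot: [3.141, -0.0, 1.545]
contact_force: [-1.8, -0.7, 4.8]
width: 0.008
grip_force: 15.0
```

Firm contact on the lid. I release, rise and retreat.

move_arm([
  {"dx": 0,"dy": 0,"dz": -0.003,"rx": 0,"ry": 0,"rz": 0,"claw": -0.75},
  {"dx": 0,"dy": 0,"dz": 0,"rx": 0,"ry": 0,"rz": 0,"claw": -0.5},
  {"dx": 0,"dy": 0,"dz": 0,"rx": 0,"ry": 0,"rz": 0,"claw": -0.23},
  {"dx": 0,"dy": 0,"dz": 0,"rx": 0,"ry": 0,"rz": 0,"claw": -0.23},
  {"dx": 0,"dy": 0,"dz": -0.1,"rx": 0,"ry": 0,"rz": 0,"claw": -0.23},
  {"dx": 0,"dy": 0,"dz": -0.2,"rx": 0,"ry": 0,"rz": 0,"claw": -0.23},
  {"dx": 0,"dy": 0,"dz": -0.25,"rx": 0,"ry": 0,"rz": 0,"claw": -0.23},
  {"dx": 0,"dy": 0,"dz": -0.25,"rx": 0,"ry": 0,"rz": 0,"claw": -0.23},
  {"dx": 0,"dy": -0.25,"dz": 0,"rx": 0,"ry": 0,"rz": 0,"claw": -0.23},
  {"dx": 0,"dy": -0.25,"dz": 0,"rx": 0,"ry": 0,"rz": 0,"claw": -0.23},
  {"dx": 0,"dy": -0.25,"dz": 0,"rx": 0,"ry": 0,"rz": 0,"claw": -0.23},
  {"dx": 0,"dy": -0.25,"dz": 0,"rx": 0,"ry": 0,"rz": 0,"claw": -0.23},
  {"dx": 0,"dy": 0,"dz": 0,"rx": 0,"ry": 0,"rz": 0,"claw": -0.23},
])

```text
time: 32.6
tcp_pos: [0.3586, 0.2357, 0.3345]
tool_rot: [3.141, -0.001, 1.548]
contact_force: [-0.2, -0.2, 0.1]
width: 0.0363
grip_force: 0.0
```

Run:
```python
from h import *
from bench import capture
import cv2
st()
a=capture("side")[:,:,::-1];b=capture("top")[:,:,::-1]
f=lambda i:cv2.resize(i,(400,600))
cv2.imwrite("pics/f.png",np.hstack([cv2.resize(a[80:420,130:450],(400,425)),cv2.resize(b[120:425,190:477],(400,425))]))
```

```text
t 32.6 tcp [0.3586 0.2357 0.3345] rot [ 3.141e+00 -1.000e-03  1.548e+00] F [-0.2 -0.2  0.1] w 0.0363 g 0.0
```

View pics/f.png

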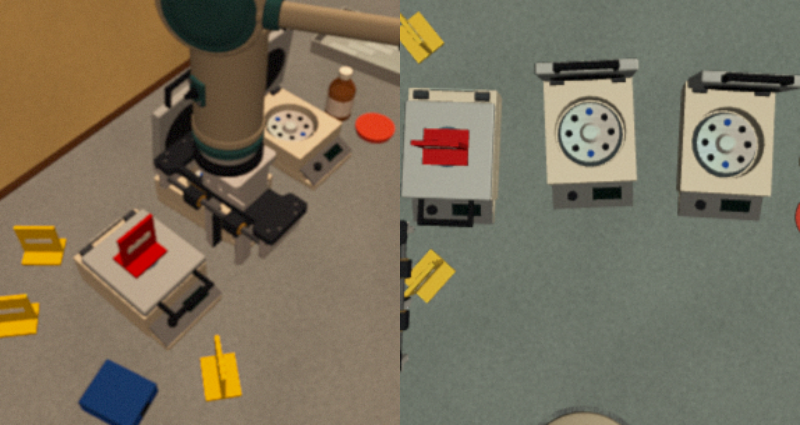

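Both open lids stand upright, and the red sign is upright at the middle of the shut left lid. The bottle, dish and slide box look undisturbed. One numeric check that the lids are at the stop.

Run:
```python
from h import *
print(p2w("top",324.9,168.8,.3),"exp M .658"); print(p2w("top",446.9,176,.3),"exp R .642")
```

```text
[ 0.65571281 -0.00796507  0.3       ] exp M .658
[ 0.64209978 -0.24087659  0.3       ] exp R .642
```

Both lids are at the stop within reading error (0.01 rad).

```bash
python3 -c "
from bench import order
print(order.hand_in())"
```

```text
the job is handed in; nothing more can be done
None
```

The left-hand centrifuge's lid binds (stiffening from about 0.42 rad), so it is shut with the red sign standing upright on it; the middle and right lids stand fully open, and the job is handed in.

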